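Seat a capped copper stub in a push-fit test port and open the air

TASK

Set up the leak test of the brazed cap: take the capped copper stub out of its wooden cradle and push its open end squarely into the push-fit test port, past the collet and the stiff seal, until it bottoms on the stop of the spring valve inside. That stop is adjustable and was left at an unknown depth, so feel for it: press the tube firmly onto it (more than 8 N on the stop itself) but never with more than 25 N. Only once the tube is fully home, swing the red air lever a quarter turn, from across the flow to in line with it (away from the port, over the blue reservoir). Leave the tube seated and do not disturb the tape measure, the marker or the orange brush.

Things in the scene. Friction and masses are not known exactly. Their poses are not given: they have to be found in the camera images.
- tube: Capped copper stub (loose, 55 to 90 g): tube 200 mm long, 13.5 mm outside; brass cap (17.6 mm wide, 16 mm long) brazed over its rear end, the other end open. Origin under the tube's middle, 6.6 mm below its centre line; y axis along the tube to the open end, z up. In the cradle its centre line is 34 mm above the worktop; grip it across between the V boards. No pose is given while it is held.
- tube_end (a point): Centre of the tube's open end face, on the centre line, 100 mm from the tube's middle.
- cradle: Fixed wooden cradle, 70 mm wide (x), 132 mm long (y), origin under its centre, base board 8 mm thick. Two V-notched boards 14 mm thick and 40 mm high stand across it at y = -54 and +54 mm: 94 mm are free between them. The tube lies in the notches along y, open end to +y, its middle up to 8 mm off the cradle's middle.
- station: Fixed leak-test station on a 262 x 112 x 10 mm base plate; in line: push-fit port, aluminium block (50 x 52 mm, 102 high) with dial gauge (top at 156), brass ball valve with red lever, blue reservoir (60 mm diameter, 78 to 198 mm behind the origin, top at 102). Origin on the worktop under the block's middle; x runs from the port into the station, y to the side where the shut lever points, z up.
- port_mouth (a point): Centre of the face of the push-fit port, 72 mm above the worktop, 66 mm in front of the station's origin; axes as the station's, so x is the (level) way in. Four spring collet jaws lie 9 to 19 mm behind the face: they let the tube in with about 5 N of drag and do not let it out again.
- collar: Pale ring at the front of the port, fixed to the station (origin and axes are the station's). Its bell mouth, 24 mm wide at the face, narrows within 7.5 mm to the port's bore of 15.6 mm. It may be touched gently, under 25 N.
- seal (a point): Middle of the stiff lip seal inside the port, on its axis, 26 mm behind the face (it spans 23 to 30 mm). Breaking through it takes about 10 to 18 N in all; behind it the tube slides on with a drag of about 5 to 10 N.
- valve: Spring valve inside the port, unseen; origin at the centre of the port's face, axes as the station's (this frame does not show its setting). The tube meets it 32 to 46 mm behind the face, opens it against a spring of 1 N rising to 5 N and bottoms on its hard stop 5 mm further on, 37 to 51 mm in. The setting differs each time: the stop can only be felt, as a steep, lasting rise of the push above the drag.
- air_lever (a joint): Angle of the red air lever, in rad: 0 shut (across the flow, pointing to the station's +y), 1.57 open (in line, pointing to the station's +x over the reservoir). Opens clockwise seen from above, turns stiffly (0.12 N m) and stays where it is left. It starts at 0 to 0.12.
- lever_grip (a point): Point to grip on the lever's red sleeve, 70 mm from its pivot, mid-section (15 mm wide, 11 mm high), 126.5 mm above the worktop; the sleeve runs 34 to 96 mm from the pivot. The open lever passes 19 mm above the reservoir's top.
- lever_pivot (a point): Point on the lever's vertical axis, 48 mm behind the station's origin, 122 mm above the worktop.
- tape_measure: Dark tape measure with a yellow label, 64 x 72 x 33 mm, loose bystander. Origin under its centre.
- marker: Black and white felt marker, 131 mm long, 17 mm thick, loose bystander. Origin under its centre.
- brush: Orange hand brush with a bow handle, 57 x 154 x 91 mm, loose bystander. Origin under its centre.
Things that resemble listed ones, but are neither listed nor needed, are in the scene too. There is more than one size of the tube; the one meant has the size given above.

How it is judged:
By the outcome, as a careful person would: the job done as asked, in the order asked, and still so for the second after the job is handed in, with the robot touching nothing.
It also fails if it takes over 70 s, if anything falls off the work surface, if the arm or the gripper's body presses on something with over 40 N, if the wrist force passes 120 N, or if a joint passes its speed limit or range.

ROBOT

A 6-joint arm with a two-finger parallel gripper is mounted at the origin on a cart in front of the work surface, level with it; the furniture and walls round the work are solid. World frame = base frame: x ahead of the robot, y to its left, z up, the work surface at z = 0. Lengths are in mm, angles in rad, forces in N, time in s.
With the tool pointing down it reaches from about 300 to 850 mm from the base axis. Payload 4.2 kg.
Tool frame: the origin (TCP) lies midway between the tips of the shut fingers; the grasp point (between the pads) lies 19 mm behind it; z points along the fingers, y is the line along which they close (so a half turn about z gives the same grasp; the last joint's range is limited). The gripper opens to 91 mm and grips with 3 to 60 N. Pads are 32 mm wide; open, the fingers measure 118 mm over their backs; the gripper's body (76 mm by 178 mm) begins 60 mm behind the grasp point.
Start: joints at [1.199, 0.32, 1.565, -0, 1.257, -0.02], TCP at [198.141, 539.799, 213.976] pointing down, gripper open.
Joint ranges: [-3.11, 3.11], [-0.84, 2.01], [0.21, 2.61], [-1.34, 4.49], [0.05, 2.63], [-2.56, 2.56]. Speed limits (rad/s): [2.57, 2.57, 3.14, 3.14, 3.14, 3.14].

INTERFACE

Orientations are given as [roll, pitch, yaw] about the fixed x, y, z axes, in that order (R = Rz(yaw) Ry(pitch) Rx(roll)).
In Python, from rig import robot gives the robot as it stands.
- The arm moves only by the tool send_rows, never from a script. Its argument "increments" is a list of rows, each a list of 3 entries, a list of its own where there are three numbers: the opening, from -1 (shut) to 1 (fully open), then the shift along the tool's x, y, z in mm, then the turn about the tool's z in degrees. In form: [[gripper, [tx, ty, tz], yaw], ...]. A call has 1 to 12 rows; each row is the pose to reach, as a shift and turn from the pose commanded when the call began, along the tool's axes at that moment; what a row does not reach only later rows make up. A row lasts 1/8 s, in which the tool goes at most 62.5 mm and 10.7 degrees, less where a joint would pass 70% of its speed; a pose out of reach is approached as far as the arm can. A call with a gripper value outside its range is refused whole. The fingers move at their own pace and stop on an object; the grip force is fixed at half the most. Time passes only in rows, so rows that repeat a pose let the fingers close. It gives the time, the measured TCP pose, the force, the opening and the grip force at its end, in the units of the state.
- robot.observe(): the state, without advancing time (a new reading comes with each control period).
- robot.camera(name): name is "scene" or "side" or "wrist"; returns the picture (420x560x3 uint8, red, green, blue); there is no depth.
- robot.camera_params(name): a dict with "camera_matrix" (3x3 intrinsics, pixels), "k1" (the pictures are not rectified: a ray, as slopes to the right and down, at radius r is drawn at 1 + k1 r^2 times it, then the intrinsics apply), "origin" and "orientation" of the camera in the world. Camera axes: x right, y down, z forward; pixel columns grow to the right and rows downward; lengths in mm; the calibration is good to about 2 mm. A picture is of the moment at which its call begins: read the wrist's pose just before it. camera_params takes no time and is no camera call; for the wrist camera it gives the pose at the moment of the call.
- robot.sign_off(): hands the job in; it is judged then, once.
The state is a dict: "time_s": time; "joints": joint angles; "dq": joint speeds; "joint_torque": joint torques, N m; "eef_pos": TCP position; "tcp_rot": TCP orientation; "contact_force": force on the tool from outside, world axes, zero at the start; "wrist_torque": the same for the moment, N m; "grip_width": finger opening in mm; "finger_force": force on a finger pad.
Only numpy, scipy, OpenCV 4.12 (cv2) and the standard library are available. Lean on these libraries where they do the work, as an engineer would, in place of code of your own. Each camera call takes 0.05 s, during which the arm holds its last target. There are 200 camera calls.

## Working session

There is one attempt and no reset: what is moved stays moved. The work goes in short steps, Python scripts to look and compute and a tool call to move; the robot and the scene stay as the last step left them, time stands still between calls to the robot, and variables do not carry over. Pictures are saved under pics/ and viewed, at most 10 in all, crops included, and the job is handed in when it is done.

Besides the shell and the picture viewer there is one more tool, called after "Request:" by a JSON object that holds its "op" and its "data". send_rows: Moves the arm, as the interface text tells. Its arguments: {"type":"object","properties":{"increments":{"type":"array","items":{"type":"array"}}},"required":["increments"]}

```bash
mkdir -p pics
cat > h.py <<'E'
import numpy as np, cv2
from rig import robot
def snap(n,f):
    p=robot.camera_params(n); im=robot.camera(n); cv2.imwrite(f'pics/{f}.png',cv2.cvtColor(im,cv2.COLOR_RGB2BGR)); return im,p
def Rm(o):
    o=np.array(o,float)
    if o.shape==(3,3): return o
    from scipy.spatial.transform import Rotation as R
    return (R.from_euler('xyz',o) if o.size==3 else R.from_quat(o)).as_matrix()
def ray(p,uv):
    K=np.array(p['camera_matrix']);k=p['k1']
    d=np.array([(uv[0]-K[0,2])/K[0,0],(uv[1]-K[1,2])/K[1,1]]);s=d.copy()
    for _ in range(30): s=d/(1+k*(s@s))
    return np.array(p['origin'],float),Rm(p['orientation'])@np.array([s[0],s[1],1])
def onz(p,uv,z):
    o,r=ray(p,uv); return o+r*(z-o[2])/r[2]
def proj(p,P):
    K=np.array(p['camera_matrix']);c=Rm(p['orientation']).T@(np.array(P,float)-np.array(p['origin']))
    s=c[:2]/c[2]; s=s*(1+p['k1']*(s@s)); return K[:2,:2]@s+K[:2,2]
def tri(p1,u1,p2,u2):
    o1,a=ray(p1,u1);o2,b=ray(p2,u2)
    t=np.linalg.lstsq(np.c_[a,-b],o2-o1,rcond=None)[0]
    A=o1+a*t[0];B=o2+b*t[1]; return (A+B)/2,np.linalg.norm(A-B)
E
python3 - <<'E'
from h import *
for n in ('scene','side','wrist'):
    im,p=snap(n,n+'0'); print(n,p)
print(robot.observe())
E
```

```text
scene {'camera_matrix': array([[441.58647742,   0.        , 272.96067882],
       [  0.        , 441.58647742, 206.95188676],
       [  0.        ,   0.        ,   1.        ]]), 'k1': -0.0958768015034371, 'origin': array([ 127.96459968, -740.73593843,  611.17620233]), 'orientation': array([-2.05785566, -0.02370169, -0.55002024])}
side {'camera_matrix': array([[408.3774176 ,   0.        , 270.9647615 ],
       [  0.        , 408.3774176 , 210.66853426],
       [  0.        ,   0.        ,   1.        ]]), 'k1': -0.08379658864805514, 'origin': array([ 543.06965298, -750.06217308,  748.23190926]), 'orientation': array([-2.25510409, -0.01003121, -0.08058046])}
wrist {'camera_matrix': array([[376.66406606,   0.        , 278.1394098 ],
       [  0.        , 376.66406606, 206.12257195],
       [  0.        ,   0.        ,   1.        ]]), 'k1': -0.08479643476810124, 'origin': array([135.82831984, 562.8611885 , 384.05610741]), 'orientation': array([2.90120166e+00, 2.37365341e-03, 1.21985034e+00])}
{'time_s': 0.15, 'joints': array([ 1.19900091e+00,  3.20179697e-01,  1.56538056e+00, -1.28962460e-05,
        1.25738515e+00, -1.99924668e-02]), 'dq': array([-1.43866127e-03, -9.71550674e-05, -3.12710662e-03, -6.30053518e-04,
       -2.10333399e-04,  6.73202915e-04]), 'joint_torque': array([ 9.49596288e-04, -4.12773693e+01, -2.32155436e+01,  7.27138761e-02,
        4.34577512e-02, -9.91597085e-05]), 'eef_pos': array([198.0055734 , 539.44150989, 213.30058864]), 'tcp_rot': array([-3.14023993e+00, -1.47827324e-05,  2.78979368e+00]), 'contact_force': array([ 0.24567952, -0.70591477, -0.36621299]), 'wrist_torque': array([-0.0316782 , -0.04785736,  0.04997439]), 'finger_force': 0.0, 'grip_width': 91.29783712594477}
```

View pics/scene0.png

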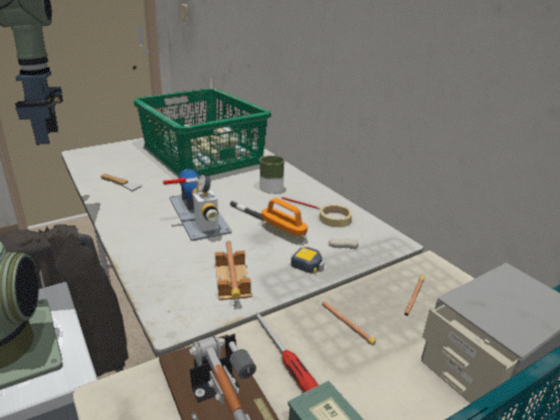

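View pics/side0.png

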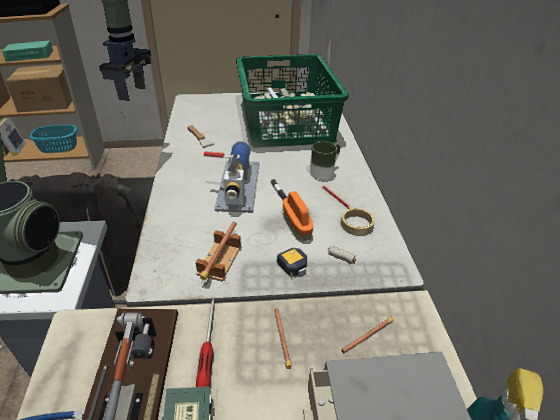

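The cradle with the capped stub is at scene (233,270) and side (219,250). The station's port is at scene (208,213) and side (232,190), with the red lever at scene (180,182) and side (213,155). Tape, brush and marker lie to the right, clear of the tube's path. Next I take rough positions by triangulation.

Run:
```python
from h import *
ps=robot.camera_params('scene');pd=robot.camera_params('side')
for nm,a,b in [('capend',(236,294),(204,276)),('tubeopen',(229,243),(235,224)),('port',(210,213),(232,190)),('leverTip',(166,182),(205,154)),('brush',(285,215),(298,213)),('tape',(307,260),(292,261)),('black',(245,210),(280,190))]:
    print(nm,*tri(ps,a,pd,b))
a=cv2.imread('pics/scene0.png')[140:310,150:270];b=cv2.imread('pics/side0.png')[130:290,180:290]
c=cv2.resize(a,None,fx=3.3,fy=3.3,interpolation=3)[:560];d=cv2.resize(b,None,fx=3.5,fy=3.5,interpolation=3)[:560]
h=560
out=np.zeros((h,c.shape[1]+d.shape[1],3),np.uint8);out[:c.shape[0],:c.shape[1]]=c;out[:d.shape[0],c.shape[1]:]=d
cv2.imwrite('pics/c0.png',out);print(out.shape)
```

```text
capend [ 446.26644932 -104.07253369   32.5716302 ] 1.0116597603162854
tubeopen [520.51716906  76.0771942   31.97367834] 1.4237477230752353
port [515.6088807  173.96934058  70.83538526] 2.0275918824892676
leverTip [440.87556019 274.47121319 131.80028361] 1.4582544727309978
brush [689.00543693  85.70961925  56.44055305] 7.625951096712783
tape [658.76174698 -55.52235497  15.48582219] 0.7802104356813445
black [660.00438513 255.7935929    3.40682491] 2.4889652890183416
(560, 781, 3)
```

View pics/c0.png

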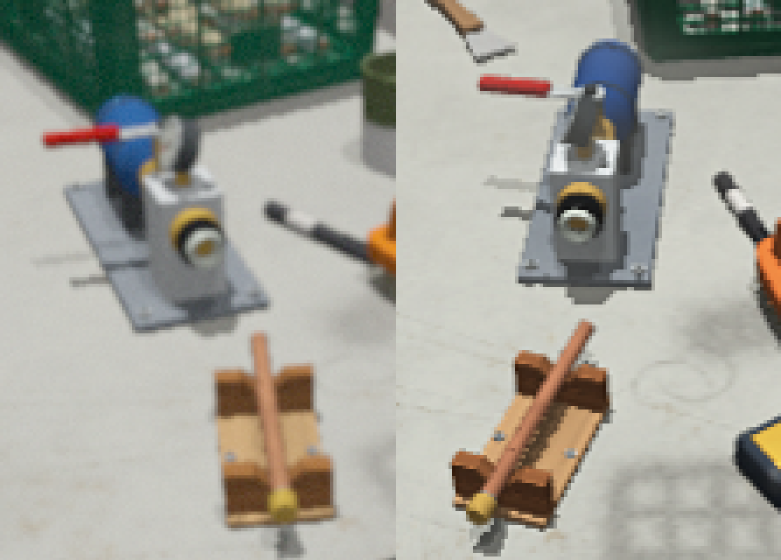

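The crop confirms the layout: stub cap at the near end, open end facing the port, lever pointing left. Now I move above, between the cradle and the station, for a close look.

Request:
{"op": "send_rows", "data": {"increments": [[1,[-40,-35,-10],8],[1,[-85,-75,-20],18],[1,[-130,-115,-30],28],[1,[-175,-154,-40],38],[1,[-220,-193,-47],48],[1,[-265,-232,-47],58],[1,[-310,-272,-47],68],[1,[-355,-312,-47],78],[1,[-400,-351,-47],82],[1,[-427,-375,-47],82],[1,[-427,-375,-47],82]]}}

```text
time_s: 1.52
eef_pos: [470.4, 38.7, 260.4]
tcp_rot: [-3.141, 0.0, 1.355]
contact_force: [-1.6, -0.1, 0.2]
grip_width: 90.9
finger_force: 0.0
```

Run:
```python
from h import *
im,p=snap('wrist','w1'); print(p['origin'],p['orientation']); s=robot.observe(); print(s['eef_pos'],s['tcp_rot'],s['joints'],s['time_s'])
```

```text
[485.01140165 104.00682533 431.25990897] [ 2.90050880e+00  1.70241546e-04 -2.15303331e-01]
[469.74382687  39.91822041 260.50602346] [-3.14033436e+00 -1.75045911e-04  1.35623551e+00] [6.00161105e-02 1.27148820e-01 1.70263712e+00 5.27084999e-04
 1.31297045e+00 2.74442129e-01] 1.575
```

View pics/w1.png

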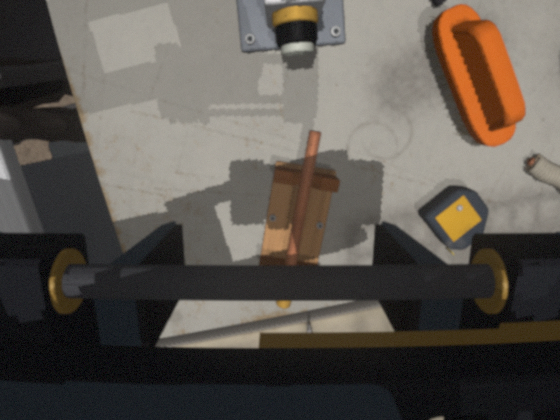

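The wrist view shows the tube from its open end (315,132) to its cap (284,303), the plate's front corners near (240,51) and (344,43), and the pale collar at (297,47).

Run:
```python
from h import *
p=robot.camera_params('wrist')
for n,uv,z in [('open',(315,131),34),('tubeB',(292.5,262),34),('cap',(284,306),34),('plL',(240,51),10),('plR',(344.5,43),10),('collarfront',(297,54),72),('collarfront60',(297.5,56),62)]:
    print(n,onz(p,uv,z).round(1))
o=onz(p,(315,131),34);c=onz(p,(284,306),34);b=onz(p,(292.5,262),34)
for d in(o-c,o-b): print(np.linalg.norm(d),np.degrees(np.arctan2(d[1],d[0])))
print('mid',(o+c)/2)
im=cv2.imread('pics/w1.png'); h=cv2.cvtColor(im,cv2.COLOR_BGR2HSV)
for r in range(135,260,15):
    print(r,[tuple(int(v) for v in h[r,c]) for c in range(284,330,4)])
```

```text
open [517.8  80.5  34. ]
tubeB [465.4 -56.9  34. ]
cap [ 444.5 -109.    34. ]
plL [458.4 178.5  10. ]
plR [568.5 163.3  10. ]
collarfront [512.1 154.1  72. ]
collarfront60 [513.  153.6  62. ]
203.11740692345674 68.84378734331074
147.0712701238418 69.11353351648845
mid [481.15648659 -14.24938753  34.        ]
135 [(19, 22, 165), (21, 21, 169), (21, 21, 169), (25, 20, 169), (22, 18, 156), (22, 19, 145), (13, 49, 126), (9, 125, 155), (10, 122, 161), (11, 66, 132), (22, 23, 170), (19, 17, 170)]
150 [(23, 18, 166), (18, 20, 163), (21, 25, 164), (23, 18, 167), (25, 19, 146), (17, 27, 131), (10, 122, 146), (10, 130, 187), (11, 112, 137), (19, 22, 164), (16, 18, 160), (17, 17, 134)]
165 [(15, 110, 81), (16, 102, 85), (15, 101, 78), (15, 98, 78), (14, 92, 78), (9, 112, 84), (9, 120, 104), (10, 114, 96), (15, 33, 78), (17, 22, 83), (18, 16, 78), (20, 27, 84)]
180 [(12, 132, 83), (10, 132, 85), (12, 147, 78), (12, 145, 81), (11, 123, 79), (11, 125, 96), (11, 130, 100), (11, 131, 78), (12, 144, 78), (14, 141, 76), (12, 135, 85), (12, 144, 85)]
195 [(14, 119, 105), (14, 115, 106), (15, 115, 82), 
[... 185 characters left out ...]
83), (10, 123, 87), (9, 124, 107), (10, 128, 98), (15, 119, 92), (16, 118, 99), (14, 114, 101), (15, 109, 94), (13, 114, 103), (13, 65, 98)]
225 [(13, 115, 102), (14, 112, 105), (14, 132, 93), (9, 117, 94), (10, 123, 91), (13, 119, 92), (16, 113, 99), (14, 120, 100), (13, 69, 92), (10, 11, 68), (14, 93, 96), (26, 19, 95)]
240 [(14, 120, 166), (14, 119, 144), (11, 130, 139), (11, 126, 99), (13, 126, 85), (15, 124, 101), (15, 111, 101), (15, 113, 97), (14, 110, 102), (16, 116, 101), (20, 32, 96), (19, 22, 92)]
255 [(15, 116, 81), (10, 120, 98), (10, 124, 113), (11, 142, 90), (16, 108, 83), (14, 107, 81), (16, 118, 91), (14, 108, 99), (15, 115, 104), (18, 29, 130), (23, 20, 150), (18, 24, 159)]
```

Request:
{"op": "send_rows", "data": {"increments": [[1,[-15,5,40],3],[1,[-40,13,80],6],[1,[-60,19,125],8.7],[1,[-65,20.6,165],8.7],[1,[-65,20.6,200],8.7],[1,[-65,20.6,228],8.7],[1,[-65,20.6,245],8.7],[1,[-65,20.6,245],8.7]]}}

```text
time_s: 2.58
eef_pos: [474.9, -26.0, 15.1]
tcp_rot: [-3.138, 0.001, 1.208]
contact_force: [0.8, 0.6, -0.0]
grip_width: 91.3
finger_force: 0.0
```

Request:
{"op": "send_rows", "data": {"increments": [[-1,[0,0,0],0],[-1,[0,0,0],0],[-1,[0,0,0],0],[-1,[0,0,0],0],[-1,[0,0,0],0],[-1,[0,0,0],0],[-1,[0,0,0],0],[-1,[0,0,0],0]]}}

```text
time_s: 3.58
eef_pos: [476.1, -27.2, 15.9]
tcp_rot: [-3.141, -0.0, 1.207]
contact_force: [-2.8, 1.6, 2.2]
grip_width: 14.0
finger_force: 2.7
```

Request:
{"op": "send_rows", "data": {"increments": [[-1,[0,0,0],0],[-1,[0,0,0],0],[-1,[0,0,-4],0],[-1,[0,0,-12],0],[-1,[0,0,-24],0],[-1,[0,0,-34],0],[-1,[5,0,-38],0],[-1,[20,0.5,-38],-4],[-1,[35,1,-38],-9],[-1,[45,1,-38],-13],[-1,[45,1,-38],-13],[-1,[45,1,-38],-13]]}}

```text
time_s: 5.08
eef_pos: [492.9, 14.4, 53.9]
tcp_rot: [-3.141, 0.0, 1.433]
contact_force: [0.3, 0.2, -0.9]
grip_width: 12.7
finger_force: 30.0
```

Run:
```python
from h import *
im,p=snap('wrist','w2'); print(p['origin'],p['orientation']); s=robot.observe(); print(s['eef_pos'],s['tcp_rot'],s['contact_force'],s['grip_width'],s['finger_force'])
snap('side','s2');snap('scene','sc2')
```

```text
[502.31986929  80.57298286 224.73709155] [ 2.90078217e+00 -6.86040262e-05 -1.37061250e-01]
[492.95423268  14.24520323  53.90435744] [-3.14130445e+00  4.69253546e-05  1.43273424e+00] [ 0.19934667 -0.01694607 -0.35161306] 13.002672448482254 29.976975917816162
```

View pics/w2.png

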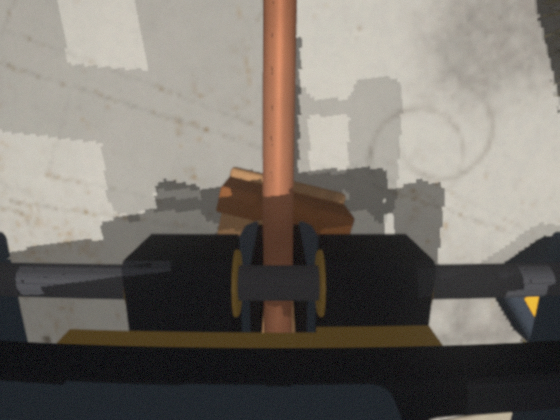

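The wrist view shows the tube square in the jaws, near columns 264–296, with its end outside the frame. I compare the tube end with the collar in the two fixed cameras.

Run:
```python
from h import *
p=robot.camera_params('wrist')
im=cv2.imread('pics/w2.png');h=cv2.cvtColor(im,cv2.COLOR_BGR2HSV)
m=((h[...,0]<14)&(h[...,1]>80)).astype(np.uint8)
P=[]
for r in range(5,160,10):
    c=np.flatnonzero(m[r,240:320])+240; 
    P.append(onz(p,((c[0]+c[-1])/2,r),72)[:2])
P=np.array(P);f=np.polyfit(P[:,1],P[:,0],1);print('x at y=130,154',np.polyval(f,130),np.polyval(f,154),'yaw',90-np.degrees(np.arctan(f[0])),np.abs(np.polyval(f,P[:,1])-P[:,0]).max())
a=cv2.imread('pics/sc2.png');b=cv2.imread('pics/s2.png')
c=cv2.resize(a[170:270,180:255],None,fx=5.3,fy=5.3,interpolation=3);d=cv2.resize(b[140:240,200:275],None,fx=5.3,fy=5.3,interpolation=3)
cv2.imwrite('pics/c2.png',np.hstack([c,d]))
ps=robot.camera_params('scene');pd=robot.camera_params('side')
for P in ([511.8,154,72],[509,130,72]): print(proj(ps,P),proj(pd,P))
```

```text
x at y=130,154 509.88097346349906 513.4640662116677 yaw 81.50871336894137 0.1979165381576422
[211.69443418 215.94958113] [230.7438546  194.35860601]
[214.73043484 220.37457111] [229.74351096 199.71858348]
```

View pics/c2.png

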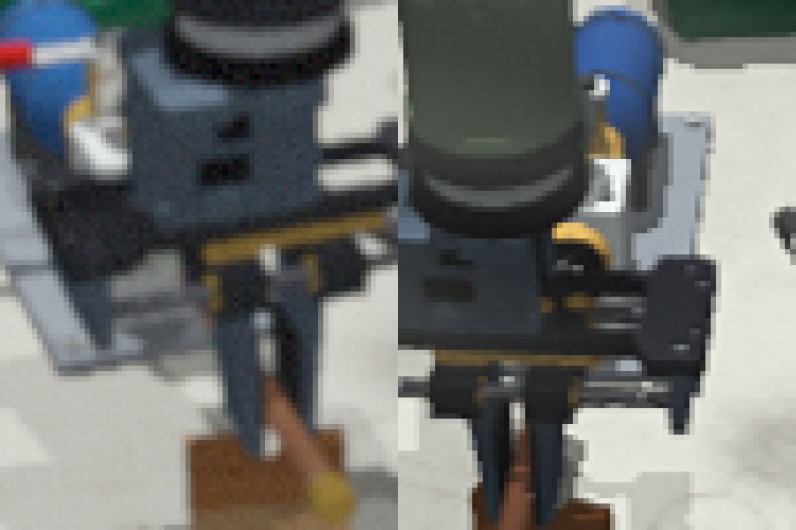

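Request:
{"op": "send_rows", "data": {"increments": [[-1,[-5,0,-40],0],[-1,[0,-15,-85],0],[-1,[15,-30,-130],0],[-1,[35,-45,-170],0],[-1,[50,-60,-200],0],[-1,[60,-60,-210],0],[-1,[60,-60,-210],0],[-1,[60,-60,-210],0]]}}

```text
time_s: 6.22
eef_pos: [441.6, 81.5, 262.3]
tcp_rot: [-3.139, 0.001, 1.433]
contact_force: [-0.4, -0.4, -0.9]
grip_width: 12.8
finger_force: 30.0
```

Run:
```python
from h import *
im,p=snap('wrist','w3'); print(p['origin'],p['orientation'],robot.observe()['eef_pos'])
ps=robot.camera_params('scene');pd=robot.camera_params('side')
print(tri(ps,(212.1,214.2),pd,(232,193.4)))
```

```text
[451.4199504  147.8358491  433.09205308] [ 2.89965337e+00  2.41364030e-03 -1.36747450e-01] [441.57661928  81.45838029 262.32786605]
(array([515.09252216, 157.56703288,  73.5198368 ]), np.float64(1.7668430552738346))
```

View pics/w3.png

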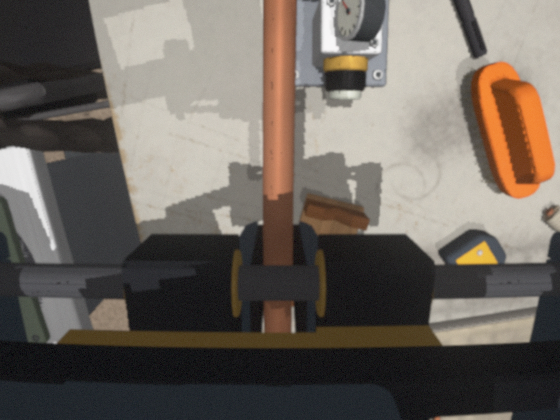

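The port is at (344,95), the black ring spans columns 327–366, and the right plate corner is at (386,85). I extract the port axis from the ring silhouettes.

Run:
```python
from h import *
p=robot.camera_params('wrist')
im=cv2.imread('pics/w3.png');h=cv2.cvtColor(im,cv2.COLOR_BGR2HSV)
gold=(h[...,1]>120)&(h[...,0]>15)&(h[...,0]<35); 
Q=[]
for r in range(56,90,3):
    mask=gold[r] if r<70 else h[r,:,2]<45
    c=np.flatnonzero(mask[315:375])+315
    if len(c)>20:
        q=[onz(p,(e,r),72) for e in (c[0]-.5,c[-1]+.5)]; Q.append((q[0]+q[1])[:2]/2); print(r,c[0],c[-1],Q[-1].round(1),np.linalg.norm(q[0]-q[1]).round(1))
for r in range(86,104,2): print(r,h[r,322:370:3,2])
u=np.array([.137,.9905])
print('collar low edge',onz(p,(344,97),72),onz(p,(344,99),60))
# tube line here
m=((h[...,0]<14)&(h[...,1]>80));P=[]
zt=262.3-53.9+72+0
for r in range(5,160,10):
    c=np.flatnonzero(m[r,240:310])+240; P.append(onz(p,((c[0]+c[-1])/2,r),281.3)[:2])
P=np.array(P);f=np.polyfit(P[:,1],P[:,0],1);print('tube yaw',90-np.degrees(np.arctan(f[0])),'x at tcp y',np.polyval(f,81.46), 'z mm width')
```

```text
56 338 360 [521.7 190.7] 21.1
59 325 366 [518.3 188.5] 38.6
62 324 366 [517.6 185.9] 39.5
65 324 366 [517.3 183.3] 39.6
68 324 366 [517.  180.6] 39.6
74 325 363 [515.5 175.4] 36.0
77 326 364 [516.1 172.7] 36.1
80 327 363 [515.8 170. ] 34.3
83 327 363 [515.6 167.3] 34.3
86 327 362 [514.8 164.7] 33.5
86 [ 79  56  41  42  42  44  45  44  51  52  46  45  38  43  62 135]
88 [101  69  39  38  41  45  44  49  49  48  50  48  44  42 121 200]
90 [113  91  58  75 101 117 117 144 144 154 145 134 112  88 177 209]
92 [129 111 103 134 161 182 183 208 215 233 224 211 184 170 208 207]
94 [138 107 120 144 172 189 197 207 216 232 225 211 185 177 204 208]
96 [135 107 118 143 166 180 191 197 204 223 218 202 176 182 207 210]
98 [141 120 116 122 136 146 163 165 165 184 181 181 176 200 209 211]
100 [165 162 121 122 119 120 127 125 127 125 155 196 199 208 211 209]
102 [181 175 120 125 124 122 124 122 125 123 163 209 205 207 208 206]
collar low edge [513.2912813  154.85082883  72.        ] [515.15228079 153.21996471  60.        ]
tube yaw 81.69316667803535 x at tcp y 441.5330407221263 z mm width
```

The port axis passes (513.6,155), and the earlier held pose lines the tube up with it to within 1 mm and 0.5°. I return to that pose and approach.

Request:
{"op": "send_rows", "data": {"increments": [[-1,[-15,20,20],0],[-1,[-40,40,60],0],[-1,[-62,60,105],0],[-1,[-65,60,150],0],[-1,[-65,60,190],0],[-1,[-65,60,210],0],[-1,[-60,60,210],0],[-1,[-50,60,210],0],[-1,[-40,60,210],0],[-1,[-40,60,210],0],[-1,[-40,60,210],0]]}}

```text
time_s: 7.65
eef_pos: [496.1, 34.5, 54.4]
tcp_rot: [3.141, -0.0, 1.434]
contact_force: [0.1, 0.3, -1.4]
grip_width: 12.9
finger_force: 30.0
```

Request:
{"op": "send_rows", "data": {"increments": [[-1,[4,0,0],0],[-1,[8,0,0],0],[-1,[11,0,0],0],[-1,[13,0,0],0],[-1,[13,0,0],0]]}}

```text
time_s: 8.28
eef_pos: [497.7, 47.3, 53.9]
tcp_rot: [-3.142, -0.0, 1.434]
contact_force: [0.1, 0.8, -0.4]
grip_width: 13.0
finger_force: 30.0
```

Request:
{"op": "send_rows", "data": {"increments": [[-1,[2,0,0],0],[-1,[4,0,0],0],[-1,[6,0,0],0],[-1,[8,0,0],0],[-1,[8,0,0],0]]}}

```text
time_s: 8.9
eef_pos: [498.6, 55.2, 53.8]
tcp_rot: [-3.141, -0.0, 1.434]
contact_force: [-0.6, -1.3, -1.1]
grip_width: 13.1
finger_force: 30.0
```

Request:
{"op": "send_rows", "data": {"increments": [[-1,[1.5,0,0],0],[-1,[3,0,0],0],[-1,[4.5,0,0],0],[-1,[6,0,0],0],[-1,[6,0,0],0]]}}

```text
time_s: 9.52
eef_pos: [499.6, 61.2, 54.0]
tcp_rot: [3.142, -0.0, 1.434]
contact_force: [-0.5, -2.3, 0.3]
grip_width: 12.9
finger_force: 30.0
```

Request:
{"op": "send_rows", "data": {"increments": [[-1,[1,0,0],0],[-1,[2,0,0],0],[-1,[3,0,0],0]]}}

```text
time_s: 9.9
eef_pos: [500.0, 64.0, 53.9]
tcp_rot: [3.142, -0.0, 1.434]
contact_force: [-0.3, -3.0, -1.0]
grip_width: 12.7
finger_force: 30.0
```

Request:
{"op": "send_rows", "data": {"increments": [[-1,[1,0,0],0],[-1,[2,0,0],0]]}}

```text
time_s: 10.15
eef_pos: [500.3, 65.8, 54.0]
tcp_rot: [3.141, 0.0, 1.434]
contact_force: [-0.5, -5.7, -1.2]
grip_width: 13.4
finger_force: 30.0
```

Request:
{"op": "send_rows", "data": {"increments": [[-1,[1,0,0],0],[-1,[2,0,0],0]]}}

```text
time_s: 10.4
eef_pos: [500.3, 66.4, 53.9]
tcp_rot: [-3.141, 0.003, 1.435]
contact_force: [0.6, -11.1, -0.4]
grip_width: 13.1
finger_force: 30.0
```

Request:
{"op": "send_rows", "data": {"increments": [[-1,[0.5,0,0],0],[-1,[1,0,0],0]]}}

```text
time_s: 10.65
eef_pos: [500.3, 66.7, 53.8]
tcp_rot: [-3.141, 0.004, 1.435]
contact_force: [0.4, -13.0, -0.4]
grip_width: 12.8
finger_force: 30.0
```

Request:
{"op": "send_rows", "data": {"increments": [[-1,[0.5,0,0],0],[-1,[0.7,0,0],0]]}}

```text
time_s: 10.9
eef_pos: [500.6, 68.7, 53.9]
tcp_rot: [-3.141, 0.001, 1.433]
contact_force: [-0.5, -5.4, -0.3]
grip_width: 12.7
finger_force: 30.0
```

Request:
{"op": "send_rows", "data": {"increments": [[-1,[0.8,0,0],0],[-1,[1.6,0,0],0],[-1,[2.4,0,0],0]]}}

```text
time_s: 11.28
eef_pos: [500.9, 70.8, 53.9]
tcp_rot: [-3.141, 0.002, 1.434]
contact_force: [-0.3, -8.6, 0.5]
grip_width: 13.0
finger_force: 30.0
```

Request:
{"op": "send_rows", "data": {"increments": [[-1,[0.8,0,0],0],[-1,[1.6,0,0],0],[-1,[2.4,0,0],0]]}}

```text
time_s: 11.65
eef_pos: [501.2, 73.2, 53.9]
tcp_rot: [-3.141, 0.002, 1.434]
contact_force: [-0.3, -8.7, -0.6]
grip_width: 12.9
finger_force: 30.0
```

Request:
{"op": "send_rows", "data": {"increments": [[-1,[0.8,0,0],0],[-1,[1.6,0,0],0]]}}

```text
time_s: 11.9
eef_pos: [501.4, 74.8, 53.9]
tcp_rot: [-3.141, 0.002, 1.434]
contact_force: [-0.6, -7.5, 0.4]
grip_width: 12.9
finger_force: 30.0
```

Request:
{"op": "send_rows", "data": {"increments": [[-1,[0.8,0,0],0],[-1,[1.6,0,0],0]]}}

```text
time_s: 12.15
eef_pos: [501.6, 76.4, 53.9]
tcp_rot: [-3.141, 0.002, 1.434]
contact_force: [-0.4, -7.9, -1.0]
grip_width: 13.1
finger_force: 30.0
```

Request:
{"op": "send_rows", "data": {"increments": [[-1,[0.7,0,0],0],[-1,[1.4,0,0],0]]}}

```text
time_s: 12.4
eef_pos: [501.8, 77.5, 53.9]
tcp_rot: [-3.141, 0.003, 1.435]
contact_force: [-1.1, -8.3, 0.0]
grip_width: 12.9
finger_force: 30.0
```

Request:
{"op": "send_rows", "data": {"increments": [[-1,[0.7,0,0],0],[-1,[1.4,0,0],0]]}}

```text
time_s: 12.65
eef_pos: [501.9, 78.6, 53.9]
tcp_rot: [-3.141, 0.003, 1.435]
contact_force: [-0.9, -10.7, -0.2]
grip_width: 12.9
finger_force: 30.0
```

Request:
{"op": "send_rows", "data": {"increments": [[-1,[0.6,0,0],0],[-1,[1.2,0,0],0]]}}

```text
time_s: 12.9
eef_pos: [502.0, 79.6, 53.8]
tcp_rot: [-3.141, 0.003, 1.435]
contact_force: [-0.2, -11.8, -0.1]
grip_width: 12.7
finger_force: 30.0
```

Request:
{"op": "send_rows", "data": {"increments": [[-1,[0.5,0,0],0],[-1,[1,0,0],0]]}}

```text
time_s: 13.15
eef_pos: [502.1, 80.5, 53.8]
tcp_rot: [-3.141, 0.004, 1.435]
contact_force: [-0.7, -11.9, -0.9]
grip_width: 13.1
finger_force: 30.0
```

Request:
{"op": "send_rows", "data": {"increments": [[-1,[0.5,0,0],0],[-1,[1,0,0],0]]}}

```text
time_s: 13.4
eef_pos: [502.2, 81.3, 53.8]
tcp_rot: [-3.141, 0.004, 1.435]
contact_force: [-0.3, -11.3, -0.3]
grip_width: 12.7
finger_force: 30.0
```

Request:
{"op": "send_rows", "data": {"increments": [[-1,[0.5,0,0],0],[-1,[1,0,0],0]]}}

```text
time_s: 13.65
eef_pos: [502.3, 82.1, 53.8]
tcp_rot: [-3.141, 0.004, 1.435]
contact_force: [-0.8, -12.9, 0.2]
grip_width: 12.7
finger_force: 30.0
```

Request:
{"op": "send_rows", "data": {"increments": [[-1,[0.5,0,0],0],[-1,[0.8,0,0],0]]}}

```text
time_s: 13.9
eef_pos: [502.3, 82.3, 53.8]
tcp_rot: [-3.141, 0.005, 1.436]
contact_force: [-0.1, -15.7, 0.3]
grip_width: 12.5
finger_force: 30.0
```

Request:
{"op": "send_rows", "data": {"increments": [[-1,[0.5,0,0],0],[-1,[0.8,0,0],0]]}}

```text
time_s: 14.15
eef_pos: [502.2, 82.4, 53.7]
tcp_rot: [-3.14, 0.007, 1.436]
contact_force: [-1.2, -19.2, 0.9]
grip_width: 12.8
finger_force: 30.0
```

Request:
{"op": "send_rows", "data": {"increments": [[-1,[0.4,0,0],0],[-1,[0.7,0,0],0]]}}

```text
time_s: 14.4
eef_pos: [502.2, 82.5, 53.7]
tcp_rot: [-3.14, 0.008, 1.436]
contact_force: [-0.3, -20.1, 0.7]
grip_width: 12.8
finger_force: 30.0
```

Request:
{"op": "send_rows", "data": {"increments": [[-1,[0.2,0,0],0],[-1,[0.4,0,0],0],[-1,[0.4,0,0],0]]}}

```text
time_s: 14.78
eef_pos: [502.2, 82.5, 53.7]
tcp_rot: [-3.14, 0.008, 1.437]
contact_force: [-0.9, -21.2, 1.7]
grip_width: 13.0
finger_force: 30.0
```

Request:
{"op": "send_rows", "data": {"increments": [[-1,[0.3,0,0],0],[-1,[0.5,0,0],0],[-1,[0.5,0,0],0]]}}

```text
time_s: 15.15
eef_pos: [502.1, 82.6, 53.7]
tcp_rot: [-3.14, 0.009, 1.437]
contact_force: [-0.0, -23.5, 0.2]
grip_width: 12.7
finger_force: 30.0
```

Request:
{"op": "send_rows", "data": {"increments": [[-1,[0,0,0],0]]}}

```text
time_s: 15.28
eef_pos: [502.1, 82.5, 53.7]
tcp_rot: [-3.14, 0.009, 1.437]
contact_force: [-0.5, -23.2, 2.3]
grip_width: 13.0
finger_force: 30.0
```

Request:
{"op": "send_rows", "data": {"increments": [[-1,[0,0,0],0]]}}

```text
time_s: 15.4
eef_pos: [502.1, 82.6, 53.7]
tcp_rot: [-3.14, 0.009, 1.437]
contact_force: [-0.0, -22.9, 2.0]
grip_width: 12.8
finger_force: 30.0
```

Bottomed: a steep rise from about 12.5 N to 23 N at a fixed position, so roughly 10 N is on the stop itself. I unload, release and rise.

Request:
{"op": "send_rows", "data": {"increments": [[-1,[-1.5,0,0],0],[-1,[-3,0,0],0],[-1,[-4,0,0],0],[-1,[-4,0,0],0]]}}

```text
time_s: 15.9
eef_pos: [502.4, 82.4, 53.8]
tcp_rot: [-3.141, 0.002, 1.434]
contact_force: [0.2, -8.4, -1.0]
grip_width: 13.0
finger_force: 30.0
```

Request:
{"op": "send_rows", "data": {"increments": [[1,[0,0,0],0],[1,[0,0,0],0],[1,[0,0,0],0],[1,[0,0,0],0],[1,[0,0,-10],0],[1,[0,0,-40],0],[1,[-10,0,-80],0],[1,[-20,-20,-125],0],[1,[-20,-50,-165],0],[1,[-20,-90,-205],0],[1,[-20,-120,-215],0],[1,[-20,-120,-215],0]]}}

```text
time_s: 17.4
eef_pos: [380.1, 80.5, 270.8]
tcp_rot: [3.138, -0.001, 1.435]
contact_force: [0.3, -0.3, 0.4]
grip_width: 90.9
finger_force: 0.0
```

Run:
```python
from h import *
im,p=snap('wrist','w4'); s=robot.observe();print(s['eef_pos'],s['tcp_rot'],s['joints'])
ps=robot.camera_params('scene');pd=robot.camera_params('side')
print('basket near bottom',tri(ps,(187,170),pd,(250,142)),'rim',tri(ps,(183,118),pd,(247,107)))
# red lever in scene/side
for n,pp,roi in(('scene0',ps,(150,175,215,195)),('side0',pd,(195,145,235,165))):
    h=cv2.cvtColor(cv2.imread(f'pics/{n}.png'),cv2.COLOR_BGR2HSV); x0,y0,x1,y1=roi
    m=((h[...,0]<8)|(h[...,0]>172))&(h[...,1]>150);ys,xs=np.nonzero(m[y0:y1,x0:x1]);xs+=x0;ys+=y0
    f=np.polyfit(xs,ys,1)
    for x in (xs.min(),xs.max()): print(n,x,np.polyval(f,x),onz(pp,(x,np.polyval(f,x)),126.5))
```

```text
[381.04109373  80.36129211 269.95836379] [ 3.13869921e+00 -8.96781640e-04  1.43427085e+00] [ 1.78355614e-01 -1.68030681e-02  1.83461840e+00 -4.48171787e-05
  1.32074840e+00  3.14893414e-01]
basket near bottom (array([575.5579447 , 474.22135468,  57.94887155]), np.float64(11.415431263008017)) rim (array([561.01882436, 415.93199316, 229.09293346]), np.float64(42.283333357705466))
scene0 164 182.02407604107083 [439.92293881 289.73660586 126.5       ]
scene0 185 179.65080208077993 [493.3660053  277.32451807 126.5       ]
side0 204 152.93371757925055 [437.10147711 288.10196598 126.5       ]
side0 223 154.46685878962523 [492.57976686 275.62818479 126.5       ]
```

View pics/w4.png

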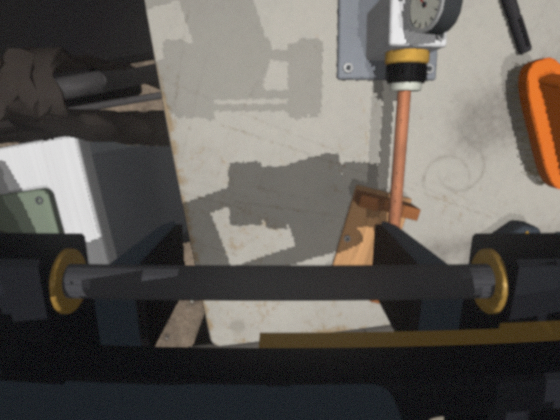

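The tube is seated in the port, entering the collar at (403,88). The lever measures about 0.09 rad, with its grip point near (461,284). I move above it.

Request:
{"op": "send_rows", "data": {"increments": [[1,[25,6,5],-9],[1,[50,12,10],-18],[1,[75,18,15],-27],[1,[100,24,20],-36],[1,[125,30,25],-45],[1,[150,36,30],-54],[1,[175,42,35],-63],[1,[200,48,40],-72],[1,[212,51,45],-81],[1,[212.6,51.6,50],-84.8],[1,[212.6,51.6,50],-84.8]]}}

```text
time_s: 18.82
eef_pos: [461.8, 283.9, 217.4]
tcp_rot: [-3.14, -0.002, 2.913]
contact_force: [-0.4, -0.3, 0.2]
grip_width: 91.5
finger_force: 0.0
```

Run:
```python
from h import *
im,p=snap('wrist','w5'); s=robot.observe();print(s['eef_pos'],s['tcp_rot'],s['joints'],s['time_s'])
h=cv2.cvtColor(im,cv2.COLOR_RGB2HSV);m=((h[...,0]<8)|(h[...,0]>172))&(h[...,1]>150)&(h[...,2]>60)
n,l,st,c=cv2.connectedComponentsWithStats(m.astype(np.uint8))
for i in range(1,n):
    if st[i,4]>60: print(st[i],c[i],onz(p,c[i],126.5))
for r in range(150,300,10):
    q=np.flatnonzero(m[r,150:420])+150
    if len(q)>8: print(r,q[0],q[-1],onz(p,((q[0]+q[-1])/2,r),132).round(1))
ps=robot.camera_params('scene');pd=robot.camera_params('side')
print('basket foot',onz(ps,(187,170),0),onz(pd,(250,142),0),onz(ps,(140,137),0),onz(pd,(333,146),0))
```

```text
[461.77612717 283.79066434 217.92461527] [-3.14049937e+00 -1.13775807e-03  2.91223078e+00] [ 5.29846238e-01  2.65993686e-01  1.63153055e+00 -1.04219247e-05
  1.24564628e+00 -8.11585503e-01] 18.875
[ 267  173   21   82 1472] [277.12839674 214.8580163 ] [465.54821292 282.2600919  126.5       ]
180 269 287 [440.  288.8 132. ]
190 269 286 [446.8 286.9 132. ]
200 269 286 [453.7 285.3 132. ]
210 268 286 [460.7 283.3 132. ]
220 268 286 [467.8 281.7 132. ]
230 268 286 [475. 280. 132.]
240 267 286 [482.2 278.  132. ]
250 267 285 [489.5 275.9 132. ]
basket foot [624.85818186 616.10147978   0.        ] [579.82897725 565.027099     0.        ] [ 582.64726508 1041.01014599    0.        ] [878.67443461 517.9465897    0.        ]
```

View pics/w5.png

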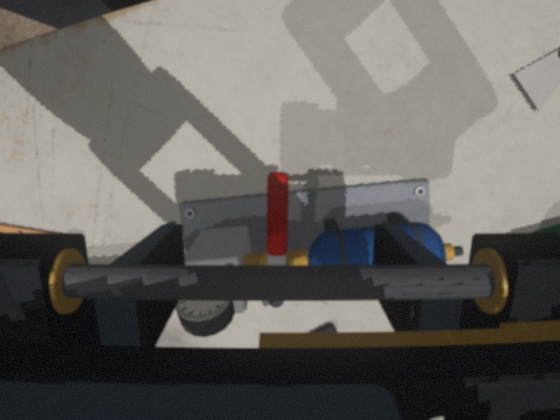

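The lever's sleeve (columns 268–286, rows 173–255) lies midway between the fingers. I descend and grip.

Request:
{"op": "send_rows", "data": {"increments": [[1,[0,0,35],1],[1,[0,0,70],1],[1,[0,0,98],1],[1,[0,0,106],1],[1,[0,0,106],1],[-1,[0,0,106],1],[-1,[0,0,106],1],[-1,[0,0,106],1],[-1,[0,0,106],1],[-1,[0,0,106],1],[-1,[0,0,106],1],[-1,[0,0,106],1]]}}

```text
time_s: 20.38
eef_pos: [461.3, 283.8, 112.9]
tcp_rot: [3.142, -0.0, 2.896]
contact_force: [-0.0, 0.7, -0.5]
grip_width: 23.9
finger_force: 0.0
```

Request:
{"op": "send_rows", "data": {"increments": [[-1,[0,0,0],0],[-1,[0,0,0],0],[-1,[0,0,0],0]]}}

```text
time_s: 20.75
eef_pos: [461.1, 283.4, 112.9]
tcp_rot: [-3.141, -0.0, 2.896]
contact_force: [-0.5, -2.5, 1.4]
grip_width: 14.7
finger_force: 30.0
```

Request:
{"op": "send_rows", "data": {"increments": [[-1,[-0.7,9.7,0],8],[-1,[-2.7,19.3,0],16],[-1,[-6.1,28.5,0],24],[-1,[-10.6,37.1,0],32],[-1,[-16.4,45,0],40],[-1,[-23.2,52,0],48],[-1,[-30.9,58,0],56],[-1,[-39.3,62.9,0],64],[-1,[-48.4,66.6,0],72],[-1,[-56.6,68.7,0],79],[-1,[-62.7,69.6,0],84],[-1,[-62.7,69.6,0],84]]}}

```text
time_s: 22.25
eef_pos: [536.9, 334.6, 112.8]
tcp_rot: [-3.137, 0.004, 1.432]
contact_force: [-5.3, -4.3, 4.4]
grip_width: 14.7
finger_force: 30.1
```

Request:
{"op": "send_rows", "data": {"increments": [[-1,[0,0,0],0],[-1,[0,0,0],0]]}}

```text
time_s: 22.5
eef_pos: [536.9, 334.6, 112.8]
tcp_rot: [-3.138, 0.004, 1.433]
contact_force: [-4.9, -5.2, 4.1]
grip_width: 14.6
finger_force: 30.1
```

Request:
{"op": "send_rows", "data": {"increments": [[1,[0,0,0],0],[1,[0,0,0],0],[1,[0,0,0],0],[1,[0,0,0],0],[1,[0,0,-10],0],[1,[0,0,-50],0],[1,[-10,-20,-100],0],[1,[-50,-60,-130],0],[1,[-100,-80,-150],0],[1,[-110,-80,-150],0],[1,[-110,-80,-150],0]]}}

```text
time_s: 23.88
eef_pos: [444.7, 238.3, 263.6]
tcp_rot: [3.14, -0.001, 1.429]
contact_force: [-0.7, -0.2, -0.7]
grip_width: 91.0
finger_force: 0.0
```

Run:
```python
from h import *
im,p=snap('wrist','w6'); s=robot.observe();print(s['eef_pos'],s['tcp_rot'],s['time_s'])
h=cv2.cvtColor(im,cv2.COLOR_RGB2HSV);m=((h[...,0]<8)|(h[...,0]>172))&(h[...,1]>150)&(h[...,2]>60)
P=[]
for r in range(0,300,8):
    q=np.flatnonzero(m[r,150:])+150
    if len(q)>8: P.append(onz(p,((q[0]+q[-1])/2,r),130)[:2]); print(r,q[0],q[-1],P[-1].round(1))
```

```text
[444.94328274 238.79292675 262.89076104] [ 3.14130807e+00 -8.08403454e-04  1.42962737e+00] 23.925
32 369 387 [539.1 355.7]
40 368 386 [537.7 349.9]
48 368 386 [537.1 344. ]
56 368 386 [536.6 338.1]
64 368 386 [536.  332.1]
72 368 385 [535.  326.2]
80 367 386 [534.4 320.2]
88 367 385 [533.5 314.2]
96 367 385 [532.9 308.1]
104 370 382 [532.3 301.9]
```

View pics/w6.png

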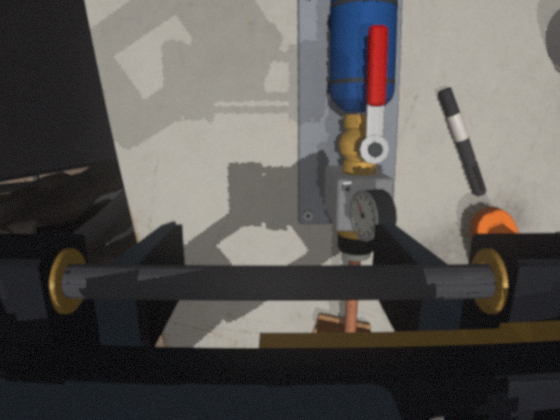

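The lever lies in line over the reservoir (red sleeve columns 367–386), and the tube is still in the port at (353,270). As a last check I compare the lever's direction with the plate's edge.

Run:
```python
from h import *
p=robot.camera_params('wrist')
g=cv2.cvtColor(cv2.imread('pics/w6.png'),cv2.COLOR_BGR2GRAY).astype(int)
P=[]
for r in range(5,215,6):
    d=np.abs(np.diff(cv2.GaussianBlur(g[r:r+1].astype(np.float32),(5,1),1)[0,288:310])); P.append(onz(p,(288.5+d.argmax(),r),10)[:2])
P=np.array(P)
v=cv2.fitLine(P.astype(np.float32),cv2.DIST_HUBER,0,.01,.01).ravel();print('plate',np.degrees(np.arctan(v[1]/v[0])))
L=np.array([[537.7,349.9],[537.1,344],[536.6,338.1],[536,332.1],[535,326.2],[534.4,320.2],[533.5,314.2],[532.9,308.1]],np.float32)
v=cv2.fitLine(L,2,0,.01,.01).ravel();print('lever',np.degrees(np.arctan(v[1]/v[0])))
```

```text
plate 82.85959
lever 83.26258
```

```bash
python3 -c "
from rig import robot
print(robot.sign_off())"
```

```text
the job is handed in; nothing more can be done
None
```

I handed the job in at about 24 s: the stub is seated on the valve stop (push peaked at about 23.5 N, an estimated 10 N of it on the stop), and after that I swung the red lever in line with the flow, within about 0.5°. I kept clear of the tape measure, marker and brush, and the verdict wasn't shown.

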